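Dock a board carrier on a test fixture and bring its spring probes gently into contact

TASK

Get the circuit board ready for test: lift its carrier plate by the black bow handle and lower it, without dropping or slamming it, over the fixture's two dowel pins so that it lies flat with its black contact block facing the spring probes. Then push the probe carriage gently by its tab until the delicate probes bear on the contact block and are pressed in by about half their 10 mm travel, never close to bottoming. Leave it docked like that, and leave the jar, side cutters and solder reel where they are.

Things in the scene. Friction and masses are not known exactly. Their poses are not given: they have to be found in the camera images.
- fixture: Docking fixture, fixed: aluminium base plate (x -156 to +80, y -65 to +65 mm, top 14 mm over the mat) with two dowel pins, rest buttons 3 mm high and, at its -x end, the probe carriage on rails. Origin: at the height of the mat's top under the middle of the nest where the carrier lies. x (level): the direction the carriage is pushed, away from the robot within 0.3 rad; z up.
- pin_a (a point): Top of the first dowel pin, 31 mm above the mat: a steel pin 8 mm in diameter (17 mm high over the base plate, its upper 8 mm tapered to a 3 mm tip). In the fixture's frame at x = -40, y = +44 mm.
- pin_b (a point): Top of the second, equal dowel pin; in the fixture's frame at x = +50, y = -44 mm.
- carrier: Board carrier, loose, about 0.3 to 0.45 kg: grey plate 140 x 110 x 8 mm (x, y, z) with two holes, a green circuit board at its +x end (23 mm high), a black contact block across its -x end (64 mm wide, 32 mm high) and a bow handle between. Origin: centre of its underside, z up. Starts flat on the bench mat, left of the fixture. Docked: origin 17 mm above the fixture's, axes parallel; no half turn.
- hole_a (a point): Mouth, on the plate's underside, of the hole that goes over pin_a: diameter 9.8 mm, in the carrier's frame at x = -40, y = +44 mm.
- hole_b (a point): Mouth, on the underside, of the equal hole that goes over pin_b: in the carrier's frame at x = +50, y = -44 mm.
- handle (a point): Middle of the bow handle's bar: 12 mm wide (carrier's y), 44 mm long (x), 12 mm high; 32 mm above the plate's underside (its top 38 mm), at x = -14, y = 0 in the carrier's frame, near the centre of mass. Pinch it from above across the 12 mm; the plate beside it is clear for 45 mm. Pins stick out 6 mm above a docked plate.
- contact_face (a point): Middle of the row of six brass contacts on the contact block's -x face (the face the probes press on), 22.5 mm above the plate's underside.
- push_tab (a point): Middle of the rear (-x) face of the carriage's upright grey tab, 56.5 mm above the mat; the tab is 40 mm wide (y), 9 mm thick (x), its top 74.5 mm above the mat. Push it along the fixture's +x, e.g. with closed fingertips pointing down. It moves with the carriage and lies 48 mm behind the tips of the free probes.
- carriage (a joint): Position of the probe carriage along the fixture's x, 0 (fully back) to 0.055 m, growing towards the carrier. A stiff slide: about 6 N moves it, it stays where it is left and has no stop before the probes bottom. With the carrier docked the tips meet the contact face at 0.030 (within 1 mm: play on the pins). Starts at 0 to 0.012.
- probes (a joint): How far the row of six spring probes (brass, protruding 12 mm from the carriage's black housing) is pressed in, 0 (free) to 0.010 m (bottomed). The row resists with about 0.7 N per mm, so half pressed is 3.5 N; a force over 6 N (8.6 mm) counts as damage.
- probe_tips (a point): Middle of the row of probe tips, 39.5 mm above the mat. It moves with the carriage and goes back as the probes are pressed in.
- jar: Small round jar with a red-brown lid, 43 mm across and 30 mm high, a bystander standing between carrier and fixture, on the robot's side. Origin: centre of its underside.
- pliers: Side cutters with black handles, 125 x 42 x 11 mm, lying on the mat, a bystander on the robot's side, to the right. Origin: centre of the underside.
- spool: Reel of solder wire with blue flanges, 65 mm across and 36 mm high, a bystander beyond the fixture's left. Origin: centre of its underside.

How it is judged:
By the outcome, as a careful person would: the job done as asked, in the order asked, and still so for the second after the job is handed in, with the robot touching nothing.
It also fails if it takes over 56 s, if anything falls off the work surface, if the arm or the gripper's body presses on something with over 40 N, if the wrist force passes 120 N, or if a joint passes its speed limit or range.

ROBOT

A 6-joint arm with a two-finger parallel gripper is mounted at the origin on a cart in front of the work surface, level with it; the furniture and walls round the work are solid. World frame = base frame: x ahead of the robot, y to its left, z up, the work surface at z = 0. Lengths are in m, angles in rad, forces in N, time in s.
With the tool pointing down it reaches from about 0.35 to 0.775 m from the base axis. Payload 7.3 kg.
Tool frame: the origin (TCP) lies at the very end of the fingers, on their centre line; the grasp point (between the pads) lies 19 mm behind it; z points along the fingers, y is the line along which they close (so a half turn about z gives the same grasp; the last joint's range is limited). The gripper opens to 92 mm and grips with 3 to 60 N. Pads are 19 mm wide; open, the fingers measure 130 mm over their backs; the gripper's body (75 mm by 190 mm) begins 47 mm behind the grasp point.
Start: joints at [-1.455, 0.342, 1.524, -0, 1.275, -0.146], TCP at [0.136, -0.507, 0.196] pointing down, gripper open.
Joint ranges: [-2.53, 2.53], [-0.77, 2.02], [0.04, 2.7], [-1, 4.14], [0.28, 2.66], [-3.11, 3.11]. Speed limits (rad/s): [2.57, 2.57, 3.14, 3.14, 3.14, 3.14].

INTERFACE

Orientations are given as [roll, pitch, yaw] about the fixed x, y, z axes, in that order (R = Rz(yaw) Ry(pitch) Rx(roll)).
In Python, from cell import robot gives the robot as it stands. The module is installed in compiled form; this text tells all that it offers.
- The arm moves only by the tool arm_command, never from a script. Its argument "moves" is a list of rows, each a list of 3 entries, a list of its own where there are three numbers: the shift along the tool's x, y, z in m, then the turn, a rotation vector about the tool's x, y, z in rad, then the finger opening in m, from 0 to 0.0918. In form: [[[dx, dy, dz], [ax, ay, az], claw], ...]. A call has exactly 5 rows; each row is the pose to reach, as a shift and turn from the pose commanded when the call began, along the tool's axes at that moment; what a row does not reach only later rows make up. A row lasts 1/10 s, in which the tool goes at most 50 mm and 8.59 degrees, less where a joint would pass 70% of its speed; a pose out of reach is approached as far as the arm can. A call with a gripper value outside its range is refused whole. The fingers move at their own pace and stop on an object; "squeeze" is the grip in N (left out, the last holds). Time passes only in rows, so rows that repeat a pose let the fingers close, or fill a call up. It gives the time, the measured TCP pose, the force, the opening and the grip force at its end, in the units of the state.
- robot.observe(): the state, without advancing time (a new reading comes with each control period).
- robot.read_camera(name): name is "side" or "top" or "wrist"; returns the picture (384x512x3 uint8, red, green, blue); there is no depth.
- robot.camera_model(name): a dict with "fx", "fy", "cx", "cy" (pixels), "R" (3x3) and "t" (3): a world point X has camera coordinates R X + t. Camera axes: x right, y down, z forward; pixel columns grow to the right and rows downward; lengths in m; the calibration is good to about 2 mm. A picture is of the moment at which its call begins: read the wrist's pose just before it. camera_model takes no time and is no camera call; for the wrist camera it gives the pose at the moment of the call.
- robot.hand_in(): hands the job in; it is judged then, once.
The state is a dict: "time": time; "qpos": joint angles; "qvel": joint speeds; "joint_efforts": joint torques, N m; "tool_pos": TCP position; "tool_rot": TCP orientation; "contact_force": force on the tool from outside, world axes, zero at the start; "torque": the same for the moment, N m; "opening": finger opening in m; "grip_force": force on a finger pad.
Only numpy, scipy, OpenCV 4.12 (cv2) and the standard library are available. Lean on these libraries where they do the work, as an engineer would, in place of code of your own. Each camera call takes 0.05 s, during which the arm holds its last target. There are 200 camera calls.

## Working session

There is one attempt and no reset: what is moved stays moved. The work goes in short steps, Python scripts to look and compute and a tool call to move; the robot and the scene stay as the last step left them, time stands still between calls to the robot, and variables do not carry over. Pictures are saved under pics/ and viewed, at most 10 in all, crops included, and the job is handed in when it is done.

Besides the shell and the picture viewer there is one more tool, called in YAML: its name, and indented under it one key for each argument. arm_command: Moves the arm, as the interface text tells. Its arguments: {"type":"object","properties":{"moves":{"type":"array"},"squeeze":{"type":"number"}},"required":["moves"]}

```bash
mkdir -p pics; python3 - <<'E'
from cell import robot
import cv2,numpy as np
np.set_printoptions(precision=4,suppress=True)
a=robot.read_camera("top");b=robot.read_camera("side")
cv2.imwrite("pics/top0.png",a[:,:,::-1]);cv2.imwrite("pics/side0.png",b[:,:,::-1])
for n in("top","side","wrist"):print(n,robot.camera_model(n))
print(robot.observe())
E
```

```text
top {'fx': 358.9441339775708, 'fy': 358.9441339775708, 'cx': 261.4222665830645, 'cy': 187.47151039947042, 'R': array([[-0.0169, -0.9991, -0.038 ],
       [-0.9937,  0.021 , -0.1105],
       [ 0.1112,  0.0359, -0.9932]]), 't': array([0.0518, 0.5353, 0.9776])}
side {'fx': 390.93165888376274, 'fy': 390.93165888376274, 'cx': 258.9925692890707, 'cy': 188.3605930211553, 'R': array([[ 0.9931, -0.117 , -0.0044],
       [-0.0719, -0.5801, -0.8114],
       [ 0.0924,  0.8061, -0.5845]]), 't': array([-0.5177,  0.1223,  0.866 ])}
wrist {'fx': 298.95739787984456, 'fy': 298.95739787984456, 'cx': 254.55080889403737, 'cy': 197.4707020546123, 'R': array([[ 0.2598, -0.9657, -0.0018],
       [-0.9299, -0.2507,  0.2693],
       [-0.2605, -0.0683, -0.9631]]), 't': array([-0.5242, -0.034 ,  0.3894])}
{'time': 0.1, 'qpos': array([-1.455 ,  0.3426,  1.5249,  0.    ,  1.2754, -0.146 ]), 'qvel': array([-0.0004, -0.0003, -0.0027,  0.0001, -0.0006, -0.0001]), 'joint_efforts': array([  0.0033, -43.2   , -24.4696,   0.0719,   0.0525,  -0.0001]), 'tool_pos': array([ 0.1358, -0.5067,  0.1949]), 'tool_rot': array([-3.1403, -0.0002,  0.2618]), 'contact_force': array([-0.2901, -0.5184, -1.5991]), 'torque': array([0.0135, 0.0073, 0.0456]), 'grip_force': 0.0, 'opening': 0.09197182127621208}
```

View pics/top0.png

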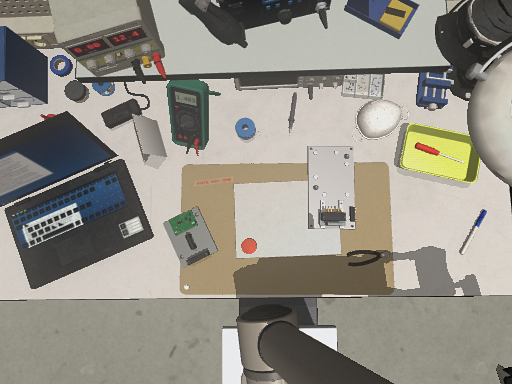

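View pics/side0.png

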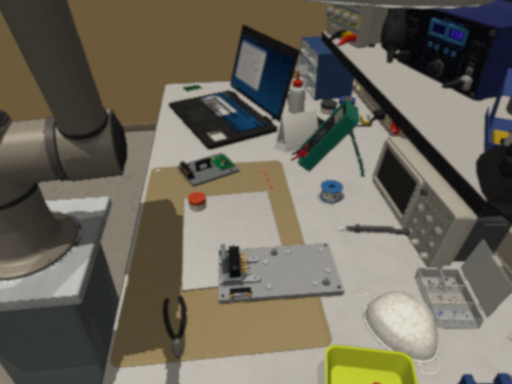

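The top view shows the carrier at about (190,236), rotated with its block towards the robot side (200,255). The fixture plate spans (308–355, 147–229) with the carriage at its near end, the jar is at (249,246) and the reel at (245,128). The side view agrees.

```bash
cat >h.py <<'E'
from cell import robot
import cv2,numpy as np
from scipy.spatial.transform import Rotation as Ro
np.set_printoptions(precision=4,suppress=True)
def ray(m,p,z):
    d=m["R"].T@np.array([(p[0]-m["cx"])/m["fx"],(p[1]-m["cy"])/m["fy"],1.]);c=-m["R"].T@m["t"]
    return c+d*(z-c[2])/d[2]
def proj(m,X):
    q=m["R"]@np.asarray(X)+m["t"];return np.array([m["fx"]*q[0]/q[2]+m["cx"],m["fy"]*q[1]/q[2]+m["cy"]])
def snap(cam,name,z=1,box=None):
    m=robot.camera_model(cam);a=robot.read_camera(cam)
    cv2.imwrite(f"pics/{name}_raw.png",a[:,:,::-1]);np.save(f"pics/{name}.npy",m)
    return m,a
def load(name): return np.load(f"pics/{name}.npy",allow_pickle=True).item(),cv2.imread(f"pics/{name}_raw.png")[:,:,::-1]
def togo(target,yaw):
    "shift in tool axes to target, and turn rotvec to straight down at yaw"
    s=robot.observe();R=Ro.from_euler("xyz",s["tool_rot"]);T=Ro.from_euler("xyz",[np.pi,0,yaw])
    return R.inv().apply(np.asarray(target)-s["tool_pos"]),(R.inv()*T).as_rotvec(),s
E
python3 - <<'E'
from h import *
a=cv2.imread("pics/top0.png");m=robot.camera_model("top")
hsv=cv2.cvtColor(a,cv2.COLOR_BGR2HSV)
print("carrier corners")
for p in [(165,216),(202,208),(217,249),(184,266),(191,240)]:print(p,ray(m,p,.011))
print("fixture")
for p in [(308,147),(355,147),(355,229),(308,229)]:print(p,ray(m,p,.017))
for p in[(249,246),(245,128)]:print(ray(m,p,.03))
c=np.hstack([cv2.resize(a[190:280,155:255],(400,360),interpolation=3),cv2.resize(a[140:240,290:390],(400,400),interpolation=3)[:360]])
cv2.imwrite("pics/c0.png",c)
E
```

```text
carrier corners
(165, 216) [0.4619 0.3204 0.011 ]
(202, 208) [0.4828 0.2136 0.011 ]
(217, 249) [0.3662 0.1707 0.011 ]
(184, 266) [0.3203 0.2644 0.011 ]
(191, 240) [0.3926 0.2449 0.011 ]
fixture
(308, 147) [ 0.6517 -0.0936  0.017 ]
(355, 147) [ 0.6482 -0.2271  0.017 ]
(355, 229) [ 0.4159 -0.2166  0.017 ]
(308, 229) [ 0.4181 -0.0863  0.017 ]
[0.3742 0.0787 0.03  ]
[0.7089 0.0858 0.03  ]
```

View pics/c0.png

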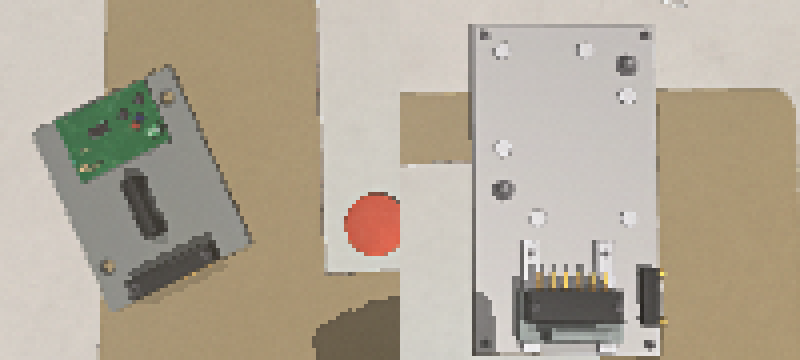

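The crop shows the carrier's corners at full-frame pixels (197,206), (218,250), (182,267) and (164,222), so its yaw is about 0.44 and its handle is at (191,241). The fixture yaw is about -0.035, with the nest origin near (0.571,-0.157). The pins at (447,156) and (416,187) fit this. I'll go over the fixture first and look from close by.

arm_command:
  moves:
    - [[0.04,-0.025,-0.0025],[0,0,0.06],0.09]
    - [[0.08,-0.05,-0.005],[0,0,0.12],0.09]
    - [[0.12,-0.075,-0.0075],[0,0,0.18],0.09]
    - [[0.16,-0.1,-0.01],[0,0,0.24],0.09]
    - [[0.2,-0.125,-0.0125],[0,0,0.297],0.09]

```text
time: 0.6
tool_pos: [0.2975, -0.3329, 0.2079]
tool_rot: [-3.141, 0.0, -0.038]
contact_force: [-0.4, -1.0, -0.1]
opening: 0.0906
grip_force: 0.0
```

```bash
python3 -c "
from h import *
print(togo([.48,-.157,.2],-.035))"
```

```text
(array([ 0.1756, -0.1827,  0.0079]), array([-0.0004,  0.0002, -0.0031]), {'time': 0.6, 'qpos': array([-1.0135,  0.187 ,  1.7024,  0.    ,  1.2525,  0.5954]), 'qvel': array([ 1.0162, -0.1402,  0.1027,  0.0022,  0.0266,  1.5703]), 'joint_efforts': array([ -5.8721, -35.1747, -23.431 ,  -0.0458,   0.2094,  -2.1307]), 'tool_pos': array([ 0.2975, -0.3329,  0.2079]), 'tool_rot': array([-3.1412,  0.0002, -0.0381]), 'contact_force': array([-0.3846, -0.9519, -0.135 ]), 'torque': array([-0.0277,  0.0038,  0.0125]), 'grip_force': 0.0, 'opening': 0.09062963338192728})
```

arm_command:
  moves:
    - [[0.035,-0.035,0],[0,0,0],0.09]
    - [[0.07,-0.07,0],[0,0,0],0.09]
    - [[0.105,-0.105,0],[0,0,0],0.09]
    - [[0.14,-0.14,0],[0,0,0],0.09]
    - [[0.17,-0.175,0],[0,0,0],0.09]

```text
time: 1.1
tool_pos: [0.4741, -0.1639, 0.2077]
tool_rot: [3.142, 0.0, -0.035]
contact_force: [0.6, -1.3, -0.0]
opening: 0.0899
grip_force: 0.0
```

```bash
python3 - <<'E'
from h import *
robot.read_camera("wrist")
robot.read_camera("wrist")
m,a=snap("wrist","w1")
print(robot.observe()["tool_pos"],-m["R"].T@m["t"])
cv2.imwrite("pics/w1v.png",cv2.resize(a[:,:,::-1],(768,576),interpolation=3))
E
```

```text
[ 0.4738 -0.1634  0.2074] [ 0.5479 -0.1638  0.3958]
```

View pics/w1v.png

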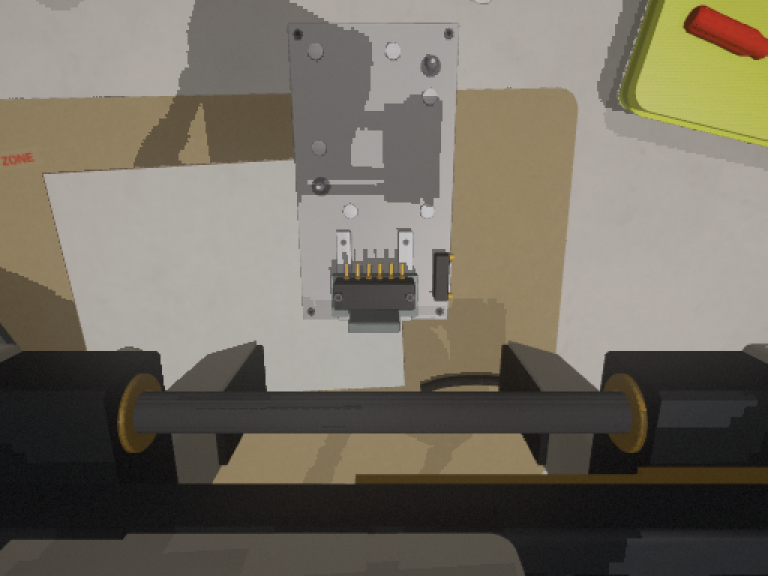

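The wrist view shows the fixture plate's corners at view pixels (288,23), (459,23), (450,319) and (302,319). The pins are at (320,186) = A and (431,66) = B, the probes at y≈268, and the carriage tab is behind the housing at (374,325). I'll crop the pins closely.

```bash
python3 - <<'E'
from h import *
m,a=load("w1")
A=np.array((320,186))/1.5;B=np.array((431,66))/1.5
C=[np.array(c)/1.5 for c in [(288,23),(459,23),(450,319),(302,319)]]
for z in(.014,.016,.018):
    P=[ray(m,c,z) for c in C];print(z,[np.linalg.norm(P[i]-P[i-1]) for i in range(4)],np.mean(P,0),[np.arctan2(*(P[0]-P[3])[1::-1]),np.arctan2(*(P[1]-P[2])[1::-1])])
tiles=[cv2.resize(np.ascontiguousarray(a[int(p[1])-12:int(p[1])+13,int(p[0])-12:int(p[0])+13,::-1]),(400,400),interpolation=0) for p in(A,B)]
print([(int(p[0])-12,int(p[1])-12) for p in(A,B)])
cv2.imwrite("pics/pins.png",np.hstack(tiles))
E
```

```text
0.014 [np.float64(0.23562172733486572), np.float64(0.12919519941502625), np.float64(0.23548690526369312), np.float64(0.13274324878358448)] [ 0.5379 -0.157   0.014 ] [np.float64(-0.03125131725357643), np.float64(-0.016185916020511903)]
0.016 [np.float64(0.23438758408117044), np.float64(0.12851849873223534), np.float64(0.23425346818319953), np.float64(0.13204796407103744)] [ 0.538 -0.157  0.016] [np.float64(-0.03125131725357648), np.float64(-0.016185916020511927)]
0.018 [np.float64(0.23315344082747513), np.float64(0.1278417980494444), np.float64(0.233020031102706), np.float64(0.13135267935849043)] [ 0.538  -0.1571  0.018 ] [np.float64(-0.03125131725357647), np.float64(-0.01618591602051195)]
[(201, 112), (275, 32)]
```

View pics/pins.png

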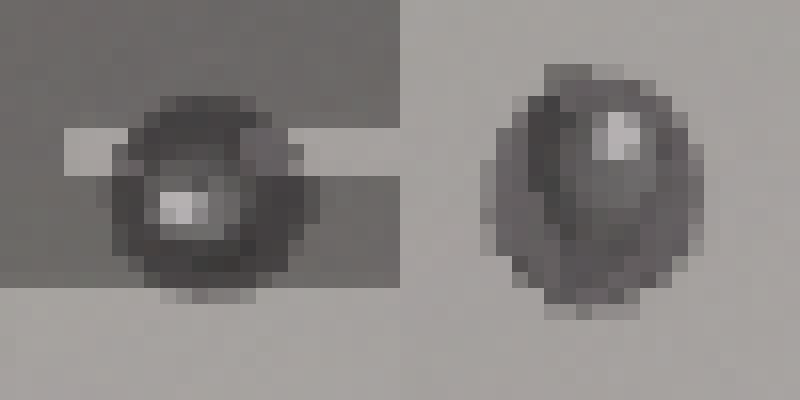

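The pin crops show the tips (bright spots) at A (211.9,124.5) and B (288.3,39.7). The feet are centred at A (213.7,123.9) and B (286.7,43.0), and the offset between tip and foot fits the pin height.

```bash
python3 - <<'E'
from h import *
m,a=load("w1")
def fit(A,B,z):
    A=ray(m,A,z)[:2];B=ray(m,B,z)[:2];d=B-A;yaw=np.arctan2(d[1],d[0])-np.arctan2(-88,90)
    c,s=np.cos(yaw),np.sin(yaw);mid=(A+B)/2-np.array([[c,-s],[s,c]])@[.005,0]
    print(z,"len",np.linalg.norm(d),"yaw",yaw,"origin",mid)
for z in(.031,.033):fit((211.9,124.5),(288.3,39.7),z)
for z in(.014,.016):fit((213.7,123.9),(286.7,43.),z)
# carrier estimate from top
mt=robot.camera_model("top")
for z in(.038,.04):print(ray(mt,(191.2,240.7),z))
print(togo([.40,.24,.2],.44))
E
```

```text
0.031 len 0.12650400813437948 yaw -0.02191173775076183 origin [ 0.5765 -0.1572]
0.033 len 0.1258105287168274 yaw -0.021911737750761384 origin [ 0.5764 -0.1573]
0.014 len 0.12660349064571738 yaw -0.022069605856480545 origin [ 0.5767 -0.1572]
0.016 len 0.12594036485658913 yaw -0.022069605856480656 origin [ 0.5766 -0.1572]
[0.3915 0.238  0.038 ]
[0.3915 0.2375 0.04  ]
(array([-0.086 , -0.401 ,  0.0077]), array([-0.0007,  0.0008, -0.4703]), {'time': 1.25, 'qpos': array([-0.4852,  0.2895,  1.5663,  0.0001,  1.2868,  1.1159]), 'qvel': array([-0.0673, -0.0167,  0.024 , -0.0196,  0.0023, -0.0228]), 'joint_efforts': array([  1.861 , -40.406 , -25.2327,   0.39  ,  -0.1088,   0.2984]), 'tool_pos': array([ 0.4738, -0.1634,  0.2074]), 'tool_rot': array([-3.1411,  0.0009, -0.0303]), 'contact_force': array([-0.1165, -0.816 , -0.9323]), 'torque': array([0.0197, 0.0081, 0.0073]), 'grip_force': 0.0, 'opening': 0.0895868766877202})
```

arm_command:
  moves:
    - [[-0.016,-0.037,0],[0,0,-0.047],0.09]
    - [[-0.032,-0.073,0],[0,0,-0.094],0.09]
    - [[-0.048,-0.11,0],[0,0,-0.14],0.09]
    - [[-0.064,-0.146,0],[0,0,-0.19],0.09]
    - [[-0.08,-0.183,0],[0,0,-0.235],0.09]

```text
time: 1.75
tool_pos: [0.398, 0.0201, 0.2079]
tool_rot: [3.141, 0.0, 0.2]
contact_force: [1.1, 0.8, 0.5]
opening: 0.0901
grip_force: 0.0
```

```bash
python3 -c "
from h import *
print(togo([.325,.207,.205],.44)[:2])"
```

```text
(array([-0.0345, -0.1976,  0.0028]), array([ 0.0003,  0.0005, -0.2404]))
```

arm_command:
  moves:
    - [[-0.007,-0.04,0],[0,0,-0.05],0.09]
    - [[-0.014,-0.08,0],[0,0,-0.1],0.09]
    - [[-0.021,-0.12,0],[0,0,-0.15],0.09]
    - [[-0.03,-0.16,0],[0,0,-0.2],0.09]
    - [[-0.035,-0.195,0],[0,0,-0.24],0.09]

```text
time: 2.25
tool_pos: [0.3251, 0.2045, 0.208]
tool_rot: [3.141, 0.0, 0.441]
contact_force: [0.9, -0.3, 0.1]
opening: 0.0902
grip_force: 0.0
```

```bash
python3 - <<'E'
from h import *
robot.read_camera("wrist")
robot.read_camera("wrist")
m,a=snap("wrist","w2")
s=robot.observe();print(s["tool_pos"],s["tool_rot"],s["contact_force"])
cv2.imwrite("pics/w2v.png",cv2.resize(a[:280,100:440,::-1],None,fx=2,fy=2,interpolation=0))
E
```

```text
[0.3256 0.2045 0.2079] [3.1412 0.0004 0.4425] [ 0.2143 -0.9798  0.1563]
```

View pics/w2v.png

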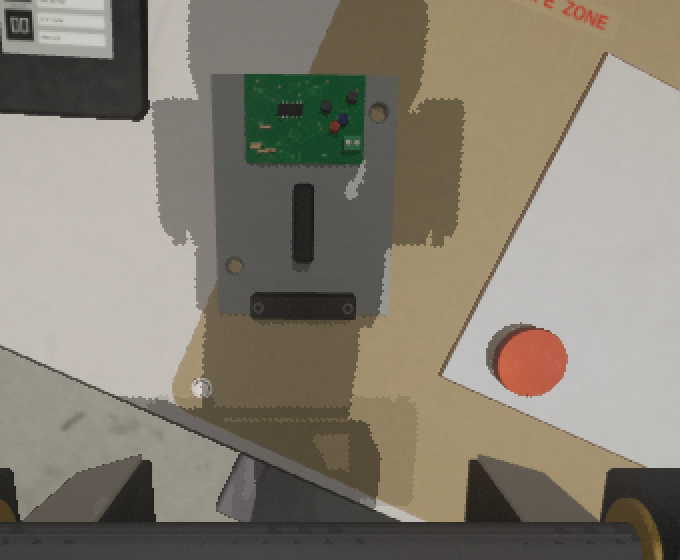

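The wrist view shows the carrier squarely: hole A at (234,265), hole B at (379,112), the handle bar from (303,184) to (303,263), and the contact block towards the robot at y≈305. The jar is clear of it.

```bash
python3 - <<'E'
from h import *
m,a=load("w2")
px=lambda v:(v[0]/2+100-.25,v[1]/2-.25)
A=ray(m,px((234.5,265.5)),.010)[:2];B=ray(m,px((379,112)),.010)[:2];d=B-A
yaw=np.arctan2(d[1],d[0])-np.arctan2(-88,90);c,s=np.cos(yaw),np.sin(yaw);Rz=np.array([[c,-s],[s,c]])
o=(A+B)/2-Rz@[.005,0];print("len",np.linalg.norm(d),"yaw",yaw,"origin",o,"handle",o+Rz@[-.014,0])
print("bar",[ray(m,px(v),.040) for v in((303,185),(303,262),(303,223))])
for e in [((213,74),(219,314)),((397,74),(389,314))]:
  P,Q=[ray(m,px(v),.010) for v in e];print(np.arctan2(P[1]-Q[1],P[0]-Q[0]),np.linalg.norm(P-Q))
h=o+Rz@[-.014,0]
print(togo([*h,.12],yaw)[:2])
E
```

```text
len 0.12556376797182056 yaw 0.4361325792293712 origin [0.4039 0.2476] handle [0.3912 0.2417]
bar [array([0.4097, 0.2509, 0.04  ]), array([0.3714, 0.2327, 0.04  ]), array([0.3911, 0.2421, 0.04  ])]
0.4293042834338478 0.14002040677780347
0.44764577357277024 0.13995624000133297
(array([ 0.0753, -0.0056,  0.0878]), array([0.0004, 0.0004, 0.0063]))
```

arm_command:
  moves:
    - [[0.02,-0.002,0.025],[0,0,0.006],0.04]
    - [[0.04,-0.003,0.055],[0,0,0.006],0.04]
    - [[0.06,-0.005,0.09],[0,0,0.006],0.04]
    - [[0.075,-0.0055,0.12],[0,0,0.006],0.04]
    - [[0.075,-0.0055,0.14],[0,0,0.006],0.04]

```text
time: 2.9
tool_pos: [0.3934, 0.2393, 0.0658]
tool_rot: [3.141, 0.001, 0.431]
contact_force: [0.0, 0.1, -0.1]
opening: 0.0546
grip_force: 0.0
```

```bash
python3 - <<'E'
from h import *
robot.read_camera("wrist");robot.read_camera("wrist");robot.read_camera("wrist")
print(togo([.3912,.2418,.017],.436))
E
```

```text
(array([ 0.0011, -0.0026,  0.05  ]), array([ 0.0003,  0.0037, -0.0046]), {'time': 3.05, 'qpos': array([ 0.3813,  0.3827,  1.873 , -0.0006,  0.8896,  1.5211]), 'qvel': array([ 0.0112, -0.0439, -0.031 ,  0.0021,  0.0111,  0.003 ]), 'joint_efforts': array([ -0.0174, -37.5759, -17.8267,   0.0261,  -0.2608,  -0.0077]), 'tool_pos': array([0.3915, 0.2391, 0.067 ]), 'tool_rot': array([3.1413, 0.0037, 0.4314]), 'contact_force': array([-0.4571,  0.207 ,  0.445 ]), 'torque': array([-0.0035, -0.0076, -0.0039]), 'grip_force': 0.0, 'opening': 0.04250924861278527})
```

arm_command:
  moves:
    - [[0.001,-0.002,0.02],[0,0,-0.005],0.04]
    - [[0.001,-0.002,0.04],[0,0,-0.005],0.04]
    - [[0.001,-0.002,0.05],[0,0,-0.005],0.04]
    - [[0.001,-0.002,0.05],[0,0,-0.005],0.04]
    - [[0.001,-0.002,0.05],[0,0,-0.005],0.04]

```text
time: 3.55
tool_pos: [0.3926, 0.2432, 0.019]
tool_rot: [3.141, -0.001, 0.438]
contact_force: [0.6, -0.2, -0.2]
opening: 0.0399
grip_force: 0.0
```

```bash
python3 - <<'E'
from h import *
print(togo([.3912,.2418,.017],.436)[:2])
m,a=snap("wrist","w3")
cv2.imwrite("pics/w3v.png",a[:,:,::-1])
E
```

```text
(array([-0.0019,  0.0007,  0.002 ]), array([ 0.0002, -0.0015,  0.0023]))
```

arm_command:
  moves:
    - [[-0.001,0,0.001],[0,0,0],0.02]
    - [[-0.001,0,0.001],[0,0,0],0.008]
    - [[-0.001,0,0.001],[0,0,0],0.004]
    - [[-0.001,0,0.001],[0,0,0],0.0]
    - [[-0.001,0,0.001],[0,0,0],0.0]
  squeeze: 35

```text
time: 4.1
tool_pos: [0.391, 0.2429, 0.017]
tool_rot: [3.141, -0.0, 0.439]
contact_force: [-0.7, -0.2, 0.6]
opening: 0.0049
grip_force: 0.0
```

arm_command:
  moves:
    - [[0,0,0],[0,0,0],0.0]
    - [[0,0,0],[0,0,0],0.0]
    - [[0,0,-0.005],[0,0,0],0.0]
    - [[0,0,-0.01],[0,0,0],0.0]
    - [[0,0,-0.02],[0,0,0],0.0]
  squeeze: 35

```text
time: 4.6
tool_pos: [0.3906, 0.2427, 0.0373]
tool_rot: [3.142, 0.001, 0.439]
contact_force: [-0.2, -0.3, 0.9]
opening: 0.0004
grip_force: 0.0
```

The fingers closed on nothing, so I'll look.

```bash
python3 - <<'E'
from h import *
m,b=snap("wrist","w4");_,s=snap("side","s4")
a=load("w3")[1]
cv2.imwrite("pics/c4.png",np.hstack([cv2.resize(b,(400,300)),cv2.resize(s[100:250,120:320],(400,300),interpolation=3)])[:,:,::-1])
E
```

```text
(no output)
```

View pics/c4.png

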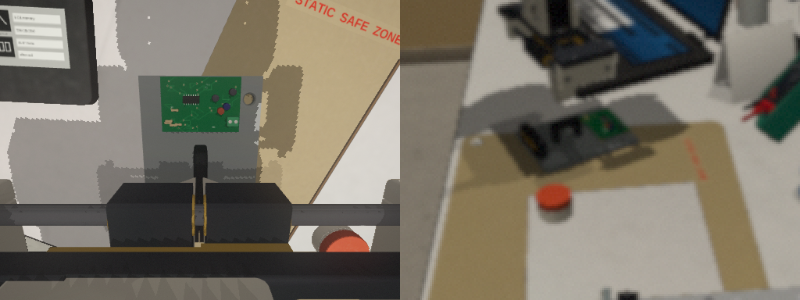

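```bash
python3 - <<'E'
from h import *
m,_=load("s4");mw,_=load("w4")
s=robot.observe();p=s["tool_pos"];print(p,s["opening"],s["grip_force"],s["qpos"])
f=lambda X:((proj(m,X)-[120,100])*2+[400,0])
print("tcp",f(p),"tcp+.1",f(p+[0,0,.1]),"handle",f([.3912,.2417,.04]))
print("cam",-mw["R"].T@mw["t"],"handle front end in wrist view",proj(mw,[.4097,.2509,.04])*[400/512,300/384], "tcp in wrist", proj(mw,p)*[400/512,300/384])
E
```

```text
[0.3919 0.2433 0.0385] 0.00032359931296956643 0.0 [ 0.3892  0.4298  1.9013 -0.0001  0.8077  1.5212]
tcp [563.8358 119.833 ] tcp+.1 [556.9398  54.2108] handle [563.1884 119.5315]
cam [0.4566 0.2737 0.2255] handle front end in wrist view [199.783  154.2941] tcp in wrist [198.9713 175.5873]
```

```bash
python3 - <<'E'
from h import *
mw,w=load("w4");m,s=load("s4");_,w3=load("w3")
S=lambda a,x,y,W,H,k:cv2.resize(np.ascontiguousarray(a[y:y+H,x:x+W]),(W*k,H*k),interpolation=3)
cv2.imwrite("pics/c5.png",np.hstack([S(w,200,165,120,160,3),S(s,165,120,87,120,4)])[:,:,::-1])
for dz in(0,.02):
  z=np.array([0,0,dz]);c,sn=np.cos(.436),np.sin(.436);Rz=np.array([[c,-sn],[sn,c]])
  P=lambda x,y,h:np.array([*(np.array([.4039,.2476])+Rz@[x,y]),h+.002])+z
  print(dz,"bar front",proj(mw,P(.008,0,.038)),"holeB",proj(mw,P(.05,-.044,.008)),"side blockmid",proj(m,P(-.06,0,.032)))
g=cv2.cvtColor(w,cv2.COLOR_RGB2HSV)
M=cv2.inRange(g,(50,100,50),(85,255,255));ys,xs=np.nonzero(M[:190]);print("green box",xs.min(),xs.max(),ys.min(),ys.max())
for dz in(0,.02):
  z=np.array([0,0,dz]);print(dz,[proj(mw,P(x,y,.0105)) for x,y in((.07,.035),(.07,-.035))])
E
```

```text
0 bar front [256.5745 195.4812] holeB [319.3193 126.7463] side blockmid [186.272  166.4088]
0.02 bar front [256.7824 204.5969] holeB [325.8451 128.0807] side blockmid [185.4263 160.0981]
green box 205 308 98 168
0 [array([205.0613,  96.062 ]), array([308.622 ,  96.4747])]
0.02 [array([199.8319,  94.2215]), array([314.3002,  94.6781])]
```

View pics/c5.png

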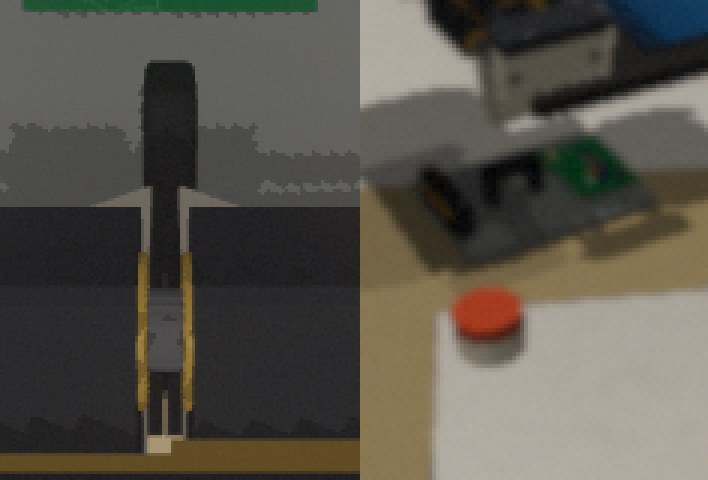

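The crop shows the carrier still on the mat. The closed finger ends sit visibly above the bow handle, roughly 25–30 mm higher than the stated TCP, although the reported TCP projects right onto the bar. So the real finger ends are shorter than the reported TCP implies. I'll go down in guarded steps with the fingers part open.

arm_command:
  moves:
    - [[0,0,0],[0,0,0],0.04]
    - [[0,0,0],[0,0,0],0.04]
    - [[0,0,0],[0,0,0],0.04]
    - [[0,0,0.01],[0,0,0],0.04]
    - [[0,0,0.02],[0,0,0],0.04]

```text
time: 5.2
tool_pos: [0.3909, 0.2428, 0.0162]
tool_rot: [3.142, -0.0, 0.439]
contact_force: [-0.4, 0.9, -0.1]
opening: 0.0362
grip_force: 0.0
```

arm_command:
  moves:
    - [[0,0,0.003],[0,0,0],0.04]
    - [[0,0,0.006],[0,0,0],0.04]
    - [[0,0,0.009],[0,0,0],0.04]
    - [[0,0,0.012],[0,0,0],0.04]
    - [[0,0,0.012],[0,0,0],0.04]

```text
time: 5.7
tool_pos: [0.3908, 0.2428, 0.0047]
tool_rot: [3.142, 0.001, 0.439]
contact_force: [0.4, 0.5, 0.6]
opening: 0.0398
grip_force: 0.0
```

There is no contact below the plate's top height, which confirms the fingers are short. I'll continue, guarded.

arm_command:
  moves:
    - [[0,0,0.002],[0,0,0],0.04]
    - [[0,0,0.004],[0,0,0],0.04]
    - [[0,0,0.006],[0,0,0],0.04]
    - [[0,0,0.008],[0,0,0],0.04]
    - [[0,0,0.008],[0,0,0],0.04]

```text
time: 6.2
tool_pos: [0.3908, 0.2428, -0.0033]
tool_rot: [3.142, 0.001, 0.439]
contact_force: [-0.0, -0.8, -0.1]
opening: 0.0397
grip_force: 0.0
```

arm_command:
  moves:
    - [[0,0,0.001],[0,0,0],0.04]
    - [[0,0,0.002],[0,0,0],0.04]
    - [[0,0,0.003],[0,0,0],0.04]
    - [[0,0,0.004],[0,0,0],0.04]
    - [[0,0,0.004],[0,0,0],0.04]

```text
time: 6.7
tool_pos: [0.3909, 0.2428, -0.0072]
tool_rot: [3.142, 0.0, 0.439]
contact_force: [-0.4, -0.5, -0.1]
opening: 0.0401
grip_force: 0.0
```

arm_command:
  moves:
    - [[0,0,0],[0,0,0],0.02]
    - [[0,0,0],[0,0,0],0.01]
    - [[0,0,0],[0,0,0],0.005]
    - [[0,0,0],[0,0,0],0.0]
    - [[0,0,0],[0,0,0],0.0]
  squeeze: 10

```text
time: 7.2
tool_pos: [0.391, 0.2428, -0.007]
tool_rot: [3.141, -0.0, 0.439]
contact_force: [-0.2, -1.7, 0.3]
opening: 0.0123
grip_force: 10.0
```

arm_command:
  moves:
    - [[0,0,0],[0,0,0],0.025]
    - [[0,0,0.001],[0,0,0],0.025]
    - [[0,0,0.002],[0,0,0],0.025]
    - [[0,0,0.003],[0,0,0],0.025]
    - [[0,0,0.004],[0,0,0],0.025]

```text
time: 7.7
tool_pos: [0.391, 0.2429, -0.0111]
tool_rot: [3.142, 0.0, 0.439]
contact_force: [-0.4, -0.6, -0.1]
opening: 0.0254
grip_force: 0.0
```

arm_command:
  moves:
    - [[0,0,0],[0,0,0],0.02]
    - [[0,0,0],[0,0,0],0.01]
    - [[0,0,0],[0,0,0],0.005]
    - [[0,0,0],[0,0,0],0.0]
    - [[0,0,0],[0,0,0],0.0]
  squeeze: 35

```text
time: 8.2
tool_pos: [0.391, 0.2429, -0.011]
tool_rot: [3.141, -0.0, 0.439]
contact_force: [1.3, -0.7, -1.4]
opening: 0.0111
grip_force: 35.0
```

arm_command:
  moves:
    - [[0,0,0],[0,0,0],0.0]
    - [[0,0,-0.004],[0,0,0],0.0]
    - [[0,0,-0.01],[0,0,0],0.0]
    - [[0,0,-0.02],[0,0,0],0.0]
    - [[0,0,-0.03],[0,0,0],0.0]
  squeeze: 35

```text
time: 8.7
tool_pos: [0.3909, 0.2429, 0.0198]
tool_rot: [3.142, 0.0, 0.439]
contact_force: [0.2, -0.1, -3.9]
opening: 0.0115
grip_force: 35.0
```

```bash
python3 - <<'E'
from h import *
m,w=snap("wrist","w6")
s=robot.observe();print(s["tool_pos"],s["tool_rot"],s["contact_force"],s["torque"],s["opening"],s["grip_force"])
g=cv2.cvtColor(w,cv2.COLOR_RGB2HSV)
M=cv2.inRange(g,(50,100,50),(85,255,255));ys,xs=np.nonzero(M[:190]);print("green box",xs.min(),xs.max(),ys.min(),ys.max())
E
```

```text
[0.392  0.2433 0.0213] [ 3.1414 -0.0028  0.4389] [ 0.6419  0.4034 -2.6354] [ 0.0374 -0.1242  0.0168] 0.01175994520026014 34.99896168708801
green box 188 322 94 184
```

Lifted: about 4 N of weight, and the opening matches the bar. The plate's underside sits at TCP z + 13 mm. Next I raise it and carry it across.

arm_command:
  moves:
    - [[0,0,-0.015],[0,0,0],0.0]
    - [[0,0.005,-0.04],[0,0,0],0.0]
    - [[0,0.015,-0.065],[0,0,0.02],0.0]
    - [[0,0.03,-0.09],[0,0,0.04],0.0]
    - [[0,0.055,-0.1],[0,0,0.07],0.0]

```text
time: 9.25
tool_pos: [0.4153, 0.1936, 0.1217]
tool_rot: [3.141, -0.004, 0.37]
contact_force: [0.7, 0.7, -5.3]
opening: 0.0116
grip_force: 35.0
```

```bash
python3 -c "
from h import *
print(togo([.5625,-.157,.12],-.022)[:2])"
```

```text
(array([0.0106, 0.3801, 0.0018]), array([-0.0007, -0.0044,  0.3915]))
```

arm_command:
  moves:
    - [[0.001,0.03,0],[0,0,0.03],0.0]
    - [[0.002,0.065,0],[0,0,0.07],0.0]
    - [[0.004,0.105,0],[0,0,0.11],0.0]
    - [[0.005,0.145,0],[0,0,0.15],0.0]
    - [[0.006,0.185,0],[0,0,0.19],0.0]

```text
time: 9.75
tool_pos: [0.4869, 0.0212, 0.1195]
tool_rot: [3.141, -0.001, 0.177]
contact_force: [1.0, 0.5, -4.0]
opening: 0.0117
grip_force: 35.0
```

```bash
python3 -c "
from h import *
print(togo([.5625,-.157,.12],-.022)[:2])"
```

```text
(array([ 0.043 ,  0.1887, -0.0005]), array([ 0.0001, -0.0005,  0.1992]))
```

arm_command:
  moves:
    - [[0.01,0.04,0],[0,0,0.04],0.0]
    - [[0.02,0.08,0],[0,0,0.08],0.0]
    - [[0.03,0.12,0],[0,0,0.12],0.0]
    - [[0.036,0.155,0],[0,0,0.17],0.0]
    - [[0.042,0.18,0],[0,0,0.197],0.0]

```text
time: 10.25
tool_pos: [0.5603, -0.1494, 0.1192]
tool_rot: [3.141, -0.0, -0.022]
contact_force: [-0.2, 0.3, -4.4]
opening: 0.0118
grip_force: 35.0
```

```bash
python3 -c "
from h import *
for i in range(3):robot.read_camera('wrist')
print(togo([.5625,-.157,.06],-.022)[:2])"
```

```text
(array([0.0028, 0.0086, 0.0589]), array([-0.    ,  0.0002,  0.0015]))
```

arm_command:
  moves:
    - [[0.001,0.003,0.01],[0,0,0],0.0]
    - [[0.002,0.006,0.025],[0,0,0],0.0]
    - [[0.003,0.0086,0.045],[0,0,0],0.0]
    - [[0.003,0.0086,0.06],[0,0,0],0.0]
    - [[0.003,0.0086,0.07],[0,0,0],0.0]

```text
time: 10.9
tool_pos: [0.5617, -0.1542, 0.0473]
tool_rot: [-3.141, 0.002, -0.017]
contact_force: [0.1, -0.0, -5.0]
opening: 0.0116
grip_force: 35.0
```

```bash
python3 - <<'E'
from h import *
for i in range(3):robot.read_camera('wrist')
m,w=snap("wrist","w7")
d=togo([.5625,-.157,.006],-.022);s=d[2];print(d[:2],s["tool_pos"],s["tool_rot"],s["contact_force"])
p=s["tool_pos"];yw=s["tool_rot"][2];R=np.array([[np.cos(yw),-np.sin(yw)],[np.sin(yw),np.cos(yw)]])
und=p[2]+.013
hb=np.array([*(p[:2]+R@[.064,-.044]),und+.008]);o=np.array([.5765,-.1572]);y=-.022
Rf=np.array([[np.cos(y),-np.sin(y)],[np.sin(y),np.cos(y)]])
pb=np.array([*(o+Rf@[.05,-.044]),.033])
c=proj(m,hb);print("hole pred",c,"pin pred",proj(m,pb))
x0,y0=int(c[0])-30,int(c[1])-30;print(x0,y0)
cv2.imwrite("pics/c7.png",cv2.resize(np.ascontiguousarray(w[y0:y0+60,x0:x0+60,::-1]),(600,600),interpolation=0))
E
```

```text
(array([-0.0005,  0.0018,  0.0433]), array([ 0.0002, -0.0003,  0.0046])) [ 0.563  -0.1552  0.0493] [ 3.1414 -0.0003 -0.0174] [-0.2766 -0.2548 -4.3535]
hole pred [336.5791 129.111 ] pin pred [324.7053 127.2575]
306 99
```

View pics/c7.png

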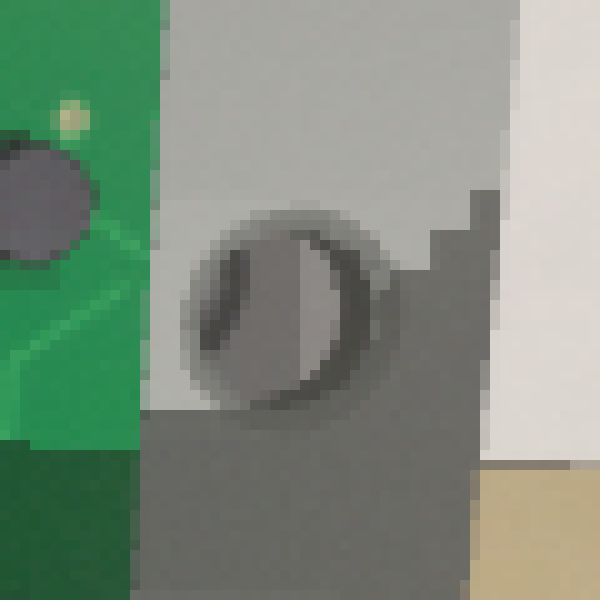

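The crop shows hole B centred at (290,318), i.e. full-frame pixel (334.5,130.3), against the predicted (336.6,129.1). So the carrier sits about 1.2 mm to +y and 0.7 mm to -x in the grip. The pin's foot shows at the left inside the hole, as predicted. I'll correct sideways and come down to just above the pins.

arm_command:
  moves:
    - [[0,0.002,0.004],[0,0,0.002],0.0]
    - [[0,0.003,0.008],[0,0,0.004],0.0]
    - [[0,0.003,0.012],[0,0,0.004],0.0]
    - [[0,0.003,0.015],[0,0,0.004],0.0]
    - [[0,0.003,0.015],[0,0,0.004],0.0]

```text
time: 11.6
tool_pos: [0.5624, -0.1585, 0.0334]
tool_rot: [-3.141, 0.001, -0.022]
contact_force: [-0.1, 0.0, -3.7]
opening: 0.0114
grip_force: 35.0
```

```bash
python3 - <<'E'
from h import *
P=[];W=[]
for i in range(5):
    s=robot.observe();m=robot.camera_model("wrist");a=robot.read_camera("wrist");P.append([*s["tool_pos"],s["tool_rot"][2]]);W.append(-m["R"].T@m["t"])
P=np.array(P);print(P.mean(0),P.std(0));print(np.array(W)-P[:,:3])
cv2.imwrite("pics/w8_raw.png",a[:,:,::-1]);np.save("pics/w8.npy",m)
c=cv2.HoughCircles(cv2.medianBlur(cv2.cvtColor(a,cv2.COLOR_RGB2GRAY)[80:180,300:380],3),cv2.HOUGH_GRADIENT,1,20,param1=80,param2=8,minRadius=6,maxRadius=12)
print("circles",c)
und=P[-1,2]+.013;yw=P[-1,3];R=np.array([[np.cos(yw),-np.sin(yw)],[np.sin(yw),np.cos(yw)]])
print("hole pred",proj(m,[*(P[-1,:2]+R@[.064,-.044]),und+.008])-[300,80])
E
```

```text
[ 0.5627 -0.1586  0.0339 -0.0222] [0.0002 0.0001 0.0003 0.    ]
[[ 0.0728 -0.0016  0.1883]
 [ 0.0727 -0.0015  0.1883]
 [ 0.0726 -0.0015  0.1883]
 [ 0.0726 -0.0015  0.1884]
 [ 0.0725 -0.0014  0.1883]]
circles [[[36.5 47.5  8. ]
  [ 7.5 75.5 11.4]
  [11.5 39.5 10.3]]]
hole pred [35.3348 50.1917]
```

arm_command:
  moves:
    - [[0,-0.0005,0.004],[0,0,0],0.0]
    - [[0,-0.0005,0.008],[0,0,0],0.0]
    - [[0,-0.0005,0.011],[0,0,0],0.0]
    - [[0,-0.0005,0.014],[0,0,0],0.0]
    - [[0,-0.0005,0.014],[0,0,0],0.0]

```text
time: 12.35
tool_pos: [0.5624, -0.158, 0.0194]
tool_rot: [-3.141, 0.001, -0.022]
contact_force: [-0.7, 0.9, -4.1]
opening: 0.0117
grip_force: 35.0
```

arm_command:
  moves:
    - [[0,0,0.001],[0,0,0],0.0]
    - [[0,0,0.002],[0,0,0],0.0]
    - [[0,0,0.003],[0,0,0],0.0]
    - [[0,0,0.004],[0,0,0],0.0]
    - [[0,0,0.004],[0,0,0],0.0]

```text
time: 12.85
tool_pos: [0.5627, -0.1581, 0.0159]
tool_rot: [-3.142, 0.0, -0.022]
contact_force: [0.2, -0.1, -3.7]
opening: 0.0117
grip_force: 35.0
```

arm_command:
  moves:
    - [[0,0,0.001],[0,0,0],0.0]
    - [[0,0,0.002],[0,0,0],0.0]
    - [[0,0,0.003],[0,0,0],0.0]
    - [[0,0,0.004],[0,0,0],0.0]
    - [[0,0,0.004],[0,0,0],0.0]

```text
time: 13.35
tool_pos: [0.5627, -0.1581, 0.0118]
tool_rot: [-3.142, 0.0, -0.022]
contact_force: [-0.2, 1.4, -4.4]
opening: 0.0116
grip_force: 35.0
```

arm_command:
  moves:
    - [[0,0,0.0005],[0,0,0],0.0]
    - [[0,0,0.001],[0,0,0],0.0]
    - [[0,0,0.0015],[0,0,0],0.0]
    - [[0,0,0.002],[0,0,0],0.0]
    - [[0,0,0.0025],[0,0,0],0.0]

```text
time: 13.85
tool_pos: [0.5628, -0.1581, 0.0095]
tool_rot: [3.142, -0.0, -0.022]
contact_force: [-0.4, 0.1, -4.4]
opening: 0.0116
grip_force: 35.0
```

```bash
python3 - <<'E'
from h import *
F=[]
for i in range(3):
    robot.read_camera("wrist");s=robot.observe();F.append(np.r_[s["contact_force"],s["torque"],s["tool_pos"]])
print(np.mean(F,0))
E
```

```text
[ 0.6596  0.4021 -3.8933  0.1851  0.009  -0.026   0.5627 -0.1581  0.0094]
```

arm_command:
  moves:
    - [[0,0,0.0005],[0,0,0],0.0]
    - [[0,0,0.001],[0,0,0],0.0]
    - [[0,0,0.0015],[0,0,0],0.0]
    - [[0,0,0.002],[0,0,0],0.0]
    - [[0,0,0.0025],[0,0,0],0.0]

```text
time: 14.5
tool_pos: [0.5627, -0.1581, 0.007]
tool_rot: [3.142, 0.0, -0.022]
contact_force: [0.4, -0.0, -4.2]
opening: 0.0114
grip_force: 35.0
```

arm_command:
  moves:
    - [[0,0,0.0003],[0,0,0],0.0]
    - [[0,0,0.0006],[0,0,0],0.0]
    - [[0,0,0.0009],[0,0,0],0.0]
    - [[0,0,0.0012],[0,0,0],0.0]
    - [[0,0,0.0015],[0,0,0],0.0]

```text
time: 15.0
tool_pos: [0.5628, -0.158, 0.006]
tool_rot: [3.142, -0.0, -0.022]
contact_force: [-1.4, 3.6, 3.8]
opening: 0.0114
grip_force: 35.0
```

Contact came exactly at the expected docked height (TCP z 0.006), so it's seated. I'll release and rise.

arm_command:
  moves:
    - [[0,0,-0.0005],[0,0,0],0.0]
    - [[0,0,-0.0005],[0,0,0],0.014]
    - [[0,0,-0.0005],[0,0,0],0.02]
    - [[0,0,-0.0005],[0,0,0],0.03]
    - [[0,0,-0.0005],[0,0,0],0.036]

```text
time: 15.5
tool_pos: [0.563, -0.1584, 0.0062]
tool_rot: [3.141, -0.001, -0.022]
contact_force: [1.3, 0.4, 0.1]
opening: 0.032
grip_force: 0.0
```

arm_command:
  moves:
    - [[0,0,-0.005],[0,0,0],0.036]
    - [[0,0,-0.02],[0,0,0],0.036]
    - [[0,0,-0.05],[0,0,0],0.036]
    - [[0,0,-0.085],[0,0,0],0.02]
    - [[0,0,-0.12],[0,0,0],0.0]

```text
time: 16.0
tool_pos: [0.5625, -0.1581, 0.1275]
tool_rot: [3.142, 0.0, -0.022]
contact_force: [0.2, -0.2, -0.2]
opening: 0.0246
grip_force: 0.0
```

```bash
python3 -c "
from h import *
R=np.array([[np.cos(.022),np.sin(.022)],[-np.sin(.022),np.cos(.022)]])
o=np.array([.5765,-.1572])
print('tab0 rear at q=0 approx',o+R@[-.0665-.030-.048,0])
print(togo([.38,-.153,.15],-.022)[:2])"
```

```text
tab0 rear at q=0 approx [ 0.432 -0.154]
(array([-0.1826, -0.001 , -0.0225]), array([ 0.    ,  0.0003, -0.0002]))
```

arm_command:
  moves:
    - [[-0.03,0,-0.01],[0,0,0],0.0]
    - [[-0.07,0,-0.02],[0,0,0],0.0]
    - [[-0.11,0,-0.022],[0,0,0],0.0]
    - [[-0.15,-0.001,-0.022],[0,0,0],0.0]
    - [[-0.185,-0.001,-0.022],[0,0,0],0.0]

```text
time: 16.5
tool_pos: [0.376, -0.1527, 0.1485]
tool_rot: [3.141, -0.001, -0.022]
contact_force: [0.8, -0.1, 1.0]
opening: 0.0004
grip_force: 0.0
```

```bash
python3 - <<'E'
from h import *
for i in range(3):robot.read_camera("wrist")
m,w=snap("wrist","w9");s=robot.observe();print(s["tool_pos"],s["tool_rot"],s["opening"])
for n,X in dict(tip0=(-.0985,0,.0415),tab0=(-.1465,0,.0785),cf=(-.0665,0,.0415),pinA=(-.04,.044,.033)).items():
    c,q=np.cos(-.022),np.sin(-.022);x=.5765+c*X[0]-q*X[1];y=-.1572+q*X[0]+c*X[1];print(n,proj(m,(x,y,X[2])))
cv2.imwrite("pics/w9v.png",cv2.resize(np.ascontiguousarray(w[20:270,130:390,::-1]),None,fx=2.3,fy=2.3,interpolation=3))
E
```

```text
[ 0.378  -0.1534  0.1489] [ 3.1404 -0.0019 -0.0232] 0.0001481489677050569
tip0 [254.3695  81.5908]
tab0 [254.4081 137.2818]
cf [254.3411  43.5451]
pinA [205.5005  13.3283]
```

View pics/w9v.png

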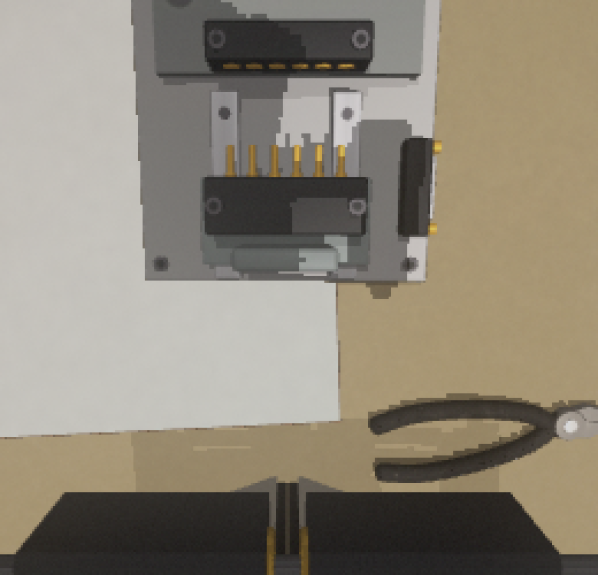

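The view shows the carrier lying parallel in the nest, with its contacts at view y≈67. The probe tips are at y≈146 and the tab's top spans y≈247–270, around x≈286. The side cutters lie clear at right. Next I compute the gap to travel.

```bash
python3 - <<'E'
from h import *
m,_=load("w9");r=lambda x,y,z:ray(m,(x/2.3+130-.3,y/2.3+20-.3),z)
t=r(286,145,.0415);c=r(288,68,.0415);b=r(286,270,.0765);f=r(286,247,.0765)
print("tip",t,"contact",c,"tab rear",b,"front",f,"gap",c[0]-t[0],"tip-tab",t[0]-b[0])
# where is closed finger tip: front edge apex raw
print("finger front apex raw",(276/2.3+130,478/2.3+20))
s=robot.observe();p=s["tool_pos"]
for dz in(0,.02,.025,.03,.035):print(dz,proj(m,p+np.array([.0095,0,dz])))
E
```

```text
tip [ 0.477  -0.1547  0.0415] contact [ 0.5053 -0.1561  0.0415] tab rear [ 0.4301 -0.1537  0.0765] front [ 0.4384 -0.1539  0.0765] gap 0.028292678836118357 tip-tab 0.04697346827353632
finger front apex raw (250.0, 227.82608695652175)
0 [255.0238 210.5322]
0.02 [255.0894 220.9356]
0.025 [255.108  223.8968]
0.03 [255.1278 227.0267]
0.035 [255.1486 230.3403]
```

arm_command:
  moves:
    - [[0.002,0,0.02],[0,0,0],0.0]
    - [[0.004,0,0.055],[0,0,0],0.0]
    - [[0.007,0,0.09],[0,0,0],0.0]
    - [[0.007,0,0.115],[0,0,0],0.0]
    - [[0.007,0,0.125],[0,0,0],0.0]

```text
time: 17.2
tool_pos: [0.3849, -0.1527, 0.021]
tool_rot: [-3.14, 0.002, -0.022]
contact_force: [0.3, 0.7, 0.3]
opening: 0.0004
grip_force: 0.0
```

arm_command:
  moves:
    - [[0.005,0,0],[0,0,0],0.0]
    - [[0.01,0,0],[0,0,0],0.0]
    - [[0.015,0,0],[0,0,0],0.0]
    - [[0.02,0,0],[0,0,0],0.0]
    - [[0.024,0,0],[0,0,0],0.0]

```text
time: 17.7
tool_pos: [0.4099, -0.154, 0.0237]
tool_rot: [3.141, -0.002, -0.022]
contact_force: [-0.5, -1.0, 0.4]
opening: 0.0003
grip_force: 0.0
```

Now 2 mm rows until contact.

arm_command:
  moves:
    - [[0.002,0,0],[0,0,0],0.0]
    - [[0.004,0,0],[0,0,0],0.0]
    - [[0.006,0,0],[0,0,0],0.0]
    - [[0.008,0,0],[0,0,0],0.0]
    - [[0.01,0,0],[0,0,0],0.0]

```text
time: 18.2
tool_pos: [0.4184, -0.1538, 0.023]
tool_rot: [-3.141, 0.001, -0.022]
contact_force: [-5.8, -2.1, 4.2]
opening: 0.0005
grip_force: 3.0
```

arm_command:
  moves:
    - [[0.002,0,0],[0,0,0],0.0]
    - [[0.004,0,0],[0,0,0],0.0]
    - [[0.006,0,0],[0,0,0],0.0]
    - [[0.008,0,0],[0,0,0],0.0]
    - [[0.01,0,0],[0,0,0],0.0]

```text
time: 18.7
tool_pos: [0.4273, -0.154, 0.0228]
tool_rot: [-3.141, 0.003, -0.022]
contact_force: [-5.9, -1.7, 3.5]
opening: 0.0002
grip_force: 3.1
```

```bash
cat >>h.py <<'E'
def brass(name):
    m,w=snap("wrist",name);s=robot.observe();p=s["tool_pos"]
    g=cv2.cvtColor(w,cv2.COLOR_RGB2HSV);M=cv2.inRange(g,(12,110,60),(30,255,255))
    u=proj(m,[.50,-.156,.0415])
    x0,x1=int(u[0]-50),int(u[0]+50)
    rows=(M[:,x0:x1]>0).sum(1);yy=[y for y in range(0,210) if rows[y]>=4]
    runs=np.split(yy,np.where(np.diff(yy)>1)[0]+1)
    print("tool",p,s["contact_force"])
    for q in runs:
        if len(q):print(q[0],q[-1],rows[q].max(),"world x top",ray(m,(u[0],q[0]-.5),.0415)[0],"bottom",ray(m,(u[0],q[-1]+.5),.0415)[0])
E
python3 -c "
from h import *
robot.read_camera('wrist');brass('w10')"
```

```text
tool [ 0.4276 -0.154   0.0228] [-4.6517 -1.1272  3.4195]
102 103 76 world x top 0.5065908385145059 bottom 0.5055603794293922
139 162 52 world x top 0.48692886359145143 bottom 0.4734619715620697
```

arm_command:
  moves:
    - [[0.003,0,0],[0,0,0],0.0]
    - [[0.006,0,0],[0,0,0],0.0]
    - [[0.009,0,0],[0,0,0],0.0]
    - [[0.012,0,0],[0,0,0],0.0]
    - [[0.014,0,0],[0,0,0],0.0]

```text
time: 19.3
tool_pos: [0.4413, -0.1542, 0.0228]
tool_rot: [-3.141, 0.003, -0.022]
contact_force: [-7.0, -1.7, 3.2]
opening: 0.0003
grip_force: 3.1
```

```bash
python3 -c "
from h import *
robot.read_camera('wrist');brass('w11');robot.read_camera('wrist');brass('w11')"
```

```text
tool [ 0.4416 -0.1543  0.0228] [-4.6284 -1.0429  1.8409]
129 129 66 world x top 0.5063549260441861 bottom 0.505815343129045
139 162 51 world x top 0.5009155148808928 bottom 0.4874538244989079
tool [ 0.4416 -0.1543  0.0228] [-4.5837 -0.8352  1.8993]
129 129 66 world x top 0.5063744423589096 bottom 0.5058347792264314
139 162 52 world x top 0.500934294582916 bottom 0.48747146890933885
```

arm_command:
  moves:
    - [[0.0015,0,0],[0,0,0],0.0]
    - [[0.003,0,0],[0,0,0],0.0]
    - [[0.0045,0,0],[0,0,0],0.0]
    - [[0.006,0,0],[0,0,0],0.0]
    - [[0.007,0,0],[0,0,0],0.0]

```text
time: 20.0
tool_pos: [0.4483, -0.1545, 0.0228]
tool_rot: [-3.141, 0.003, -0.022]
contact_force: [-6.4, -1.6, 3.4]
opening: 0.0003
grip_force: 3.4
```

```bash
python3 -c "
from h import *
robot.read_camera('wrist');brass('w12');robot.read_camera('wrist');brass('w12')"
```

```text
tool [ 0.4484 -0.1545  0.0228] [-5.6791 -1.1941  2.31  ]
142 162 52 world x top 0.5061123413390303 bottom 0.4943020270927774
tool [ 0.4484 -0.1545  0.0228] [-5.622  -2.3308  2.7721]
142 162 52 world x top 0.5061173842817825 bottom 0.494306627417719
```

arm_command:
  moves:
    - [[0.0006,0,0],[0,0,0],0.0]
    - [[0.0012,0,0],[0,0,0],0.0]
    - [[0.0018,0,0],[0,0,0],0.0]
    - [[0.0024,0,0],[0,0,0],0.0]
    - [[0.003,0,0],[0,0,0],0.0]

```text
time: 20.7
tool_pos: [0.4507, -0.1545, 0.0228]
tool_rot: [-3.141, 0.004, -0.022]
contact_force: [-8.4, -2.6, 4.0]
opening: 0.0005
grip_force: 4.2
```

```bash
python3 -c "
from h import *
robot.read_camera('wrist');brass('w13');robot.read_camera('wrist');brass('w13')"
```

```text
tool [ 0.4508 -0.1545  0.0228] [-8.1234 -1.8332  4.5945]
147 162 51 world x top 0.5057911668649934 bottom 0.49675353883902246
tool [ 0.4508 -0.1545  0.0228] [-7.5614 -1.1987  5.451 ]
147 162 50 world x top 0.5057941269420754 bottom 0.49675634013105124
```

arm_command:
  moves:
    - [[0.0002,0,0],[0,0,0],0.0]
    - [[0.0004,0,0],[0,0,0],0.0]
    - [[0.0006,0,0],[0,0,0],0.0]
    - [[0.0008,0,0],[0,0,0],0.0]
    - [[0.0008,0,0],[0,0,0],0.0]

```text
time: 21.4
tool_pos: [0.4515, -0.1545, 0.0228]
tool_rot: [-3.141, 0.004, -0.022]
contact_force: [-8.7, -2.0, 4.7]
opening: 0.0005
grip_force: 4.3
```

```bash
python3 -c "
from h import *
robot.read_camera('wrist');brass('w14')"
```

```text
tool [ 0.4514 -0.1545  0.0228] [-7.6299 -2.7306  4.9026]
148 162 50 world x top 0.5058483376548396 bottom 0.49736813357485093
```

Pressed by about 4.9 mm. I'll back off straight, then rise and check.

arm_command:
  moves:
    - [[-0.003,0,0],[0,0,0],0.0]
    - [[-0.01,0,0],[0,0,0],0.0]
    - [[-0.02,0,0],[0,0,0],0.0]
    - [[-0.03,0,0],[0,0,0],0.0]
    - [[-0.04,0,0],[0,0,0],0.0]

```text
time: 22.0
tool_pos: [0.4126, -0.1536, 0.023]
tool_rot: [-3.142, 0.0, -0.022]
contact_force: [0.6, -0.3, 0.7]
opening: 0.0003
grip_force: 0.0
```

arm_command:
  moves:
    - [[0,0,-0.02],[0,0,0],0.0]
    - [[0,0,-0.05],[0,0,0],0.0]
    - [[0,0,-0.08],[0,0,0],0.0]
    - [[0,0,-0.11],[0,0,0],0.0]
    - [[0,0,-0.12],[0,0,0],0.0]

```text
time: 22.5
tool_pos: [0.4144, -0.1545, 0.1456]
tool_rot: [3.139, -0.004, -0.022]
contact_force: [-0.0, -0.9, -0.2]
opening: 0.0004
grip_force: 0.0
```

```bash
python3 -c "
from h import *
for i in range(3):robot.read_camera('wrist')
brass('w15')
t,a=snap('top','t15')
g=cv2.cvtColor(a,cv2.COLOR_RGB2HSV)
for n,lo,hi,z in(('jar',(0,130,120),(10,255,255),.032),('spool',(95,120,80),(115,255,255),.038)):
    M=cv2.inRange(g,lo,hi);M0=cv2.inRange(cv2.cvtColor(cv2.imread('pics/top0.png'),cv2.COLOR_BGR2HSV),lo,hi)
    b=(slice(225,265),slice(230,270)) if n=='jar' else (slice(110,145),slice(228,262))
    print(n,[np.mean(np.nonzero(q[b]),1) for q in(M0,M)])
"
```

```text
tool [ 0.4128 -0.1535  0.142 ] [ 0.4455  0.0463 -0.5384]
90 100 38 world x top 0.5071817032602326 bottom 0.4976181576066295
jar [array([20.8182, 18.3476]), array([20.92, 18.08])]
spool [array([13.6471, 13.8824]), array([12.0714, 13.0714])]
```

```bash
python3 -c "
from cell import robot
print(robot.hand_in())"
```

```text
the job is handed in; nothing more can be done
None
```

The carrier is docked flat on both pins, the probes are pressed in by about 4.9 mm (my estimate from the wrist camera), the arm is clear, and the job was handed in at about 23 s with no verdict shown; the jar, side cutters and solder reel were not touched.

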